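# Set the second tin under a sample splitter and hold its flap at balance

### The job

Take the open soil tin out of the white compartment tray - the twin of the one already standing in the sample splitter - and stand it upright in the splitter's empty ring, flat on the base. Only then take the flap's bar handle, swing the leaning flap up to its upright balance point, and finish while still holding it there, still and upright, so that the next pour will split evenly between the two tins. Do not let the flap go over to the other side, and leave everything else where it stands.

Things in the scene. Friction and masses are not known exactly. Their poses are not given: they have to be found in the camera images.
- tin_center (a point): The open round aluminium soil tin to be moved: 54 mm outside diameter, 60 mm tall, 3 mm wall, about 60 g. The point is its centre, half-way up (30 mm above its foot); z is its axis, up. At the start it stands in one of the three compartments of the tray.
- tray: White plastic tray, fixed, 255 x 95 mm, walls 22 mm high and 5 mm thick, floor 5 mm thick, with a row of three equal compartments along its x axis (82 mm pitch). Origin at the centre of its underside. One compartment holds the tin, one the dish, one the vial, in any order. The fingers have more room along the tray's y (short) axis, and can stay above the walls.
- dish_center (a point): Low solid aluminium dish, 62 mm diameter, 22 mm tall, in the tray; stays there. The point is its centre.
- vial_center (a point): Narrow white closed jar, 34 mm diameter, 75 mm tall, in the tray; stays there. The point is its centre.
- seat_empty (a point): Centre of the splitter's empty locating ring, on the upper face of the base plate (8 mm above the table), where the foot of the tin must rest. The ring is raised 6 mm, inside diameter 68 mm, outside 78 mm. x of this frame is along the flap's hinge, y points horizontally away from the hinge, z up.
- splitter: The sample splitter, fixed: a steel base 150 mm (x) by 260 mm (y) with a 16 mm high rim, a divider wall 60 mm high along x between its two bays, and at both ends of the divider a cheek plate 92 mm high, 68 mm from the middle along x. Origin at the centre of its underside; x along the hinge, y towards the empty ring.
- seat_full (a point): Centre of the other ring, on the base plate on the other side of the divider (152 mm from the empty one), same size; the twin tin stands in it.
- tin_placed_center (a point): The twin tin, same as the first, already standing in the other ring, under the leaning flap; stays there. The point is its centre, half-way up.
- flap_hinge (a point): Middle of the flap's horizontal hinge axis, 80 mm above the table, straight above the divider, half-way between the rings. Its x is the hinge axis; y points towards the empty ring, z up.
- flap_bar (a point): Middle of the flap's handle: a horizontal round bar, 12 mm diameter, parallel to the hinge and 135 mm from it, 78 mm clear between its end arms, 37 mm open below it to the plate's edge. It can be pinched from straight above, fingers closing across it, at any flap angle; it turns between the pads as it is carried round the hinge. With the flap upright it is 215 mm above the table, over the hinge.
- flap (a joint): Angle of the flap about its hinge, rad: 0 is exactly upright (the balance point, dead centre), +0.7 is leaning on its stop over the twin tin (where it starts), -0.7 on its stop over the empty ring. The flap is a 116 mm wide aluminium plate, about 0.25 kg, on an almost frictionless hinge: let go of, it falls to one side or the other.
- reagent_center (a point): White plastic bottle with a red cap, 64 mm diameter, 135 mm tall, standing on the bench beyond the work; bystander. The point is its centre.
- bowl_center (a point): White ceramic bowl, 120 mm diameter, 60 mm tall, on the bench; bystander. The point is its centre, half-way up.

How it is judged:
By the outcome, as a careful person would: the job done as asked, in the order asked, and still so for the second after the job is handed in, while the arm keeps its last pose, push and grip.
It also fails if it takes over 58 s, if anything falls off the work surface, if the arm or the gripper's body presses on something with over 40 N, if the wrist force passes 120 N, or if a joint passes its speed limit or range.

### The arm

A 6-joint arm with a two-finger parallel gripper is mounted at the origin on the work surface. World frame = base frame: x ahead of the robot, y to its left, z up, the work surface at z = 0. Lengths are in m, angles in rad, forces in N, time in s.
With the tool pointing down it reaches from about 0.425 to 0.95 m from the base axis. Payload 3.5 kg.
Tool frame: the origin (TCP) lies at the centre of the arm's flange, where the gripper is bolted on; the fingertips stand 173 mm ahead of it and the grasp point (between the pads) lies 155 mm ahead of it; z points along the fingers, x is the direction in which the jaws open and shut, and the axes are right-handed (so a half turn about z gives the same grasp; the last joint's range is limited). The gripper opens to 85 mm and grips with 20 to 120 N. Pads are 22 mm wide; open, the fingers measure 114 mm over their backs; the gripper's body (76 mm by 85 mm) begins 54 mm behind the grasp point. The pads swing forward as they close: fully open they stand 13 mm farther back than shut.
Start: joints at [1.188, 0.286, 1.577, -0, 1.279, -0.15], TCP at [0.156, 0.657, 0.405] pointing down, gripper open.
Joint ranges: [-2.77, 2.77], [-0.9, 2.22], [0.21, 2.48], [-1.53, 4.67], [0.24, 2.81], [-2.84, 2.84]. Speed limits (rad/s): [2.79, 2.79, 3.14, 3.14, 3.14, 3.14].

### API

Orientations are given as a unit quaternion [w, x, y, z].
In Python, from cell import robot gives the robot as it stands. The module is installed in compiled form; this text tells all that it offers.
- The arm moves only by the tool step_arm, never from a script. Its argument "steps" is a list of rows, each an object with "hand": the finger opening in cm, from 0 to 8.54; "slide": the shift along the tool's x, y, z in cm, a list of three; "delta_rot": the turn, a rotation vector about the tool's x, y, z in degrees, a list of three. In form: [{"hand": hand, "slide": [x, y, z], "delta_rot": [wx, wy, wz]}, ...]. A call has 1 to 8 rows; each row is the pose to reach, as a shift and turn from the pose commanded when the call began, along the tool's axes at that moment; what a row does not reach only later rows make up. A row lasts 1/12 s, in which the tool goes at most 41.7 mm and 7.16 degrees, less where a joint would pass 70% of its speed; a pose out of reach is approached as far as the arm can. A call with a gripper value outside its range is refused whole. The fingers move at their own pace and stop on an object; the grip force is fixed at half the most. Time passes only in rows, so rows that repeat a pose let the fingers close. It gives the time, the measured TCP pose, the force and the opening at its end, in the units of the state.
- robot.read_state(): the state, without advancing time (a new reading comes with each control period).
- robot.capture(name): name is "side" or "top" or "wrist"; returns a dict with "img" (480x640x3 uint8, blue, green, red), "K" (3x3 intrinsics, pixels), "R" (3x3) and "t" (3): a world point X has camera coordinates R X + t; the wrist camera has in their place "tool_from_camera" (4x4, takes a point from camera to tool coordinates, whose origin is the TCP and whose axes are the tool frame's). Camera axes: x right, y down, z forward; pixel columns grow to the right and rows downward; lengths in m; the calibration is good to about 2 mm. A picture is of the moment at which its call begins: read the wrist's pose just before it. There is no depth.
- robot.hand_in(): hands the job in, once; it reports no verdict.
The state is a dict: "t": time; "joint_pos": joint angles; "qvel": joint speeds; "joint_torque": joint torques, N m; "position": TCP position; "ee_rot": TCP orientation; "contact_force": force on the tool from outside, world axes, zero at the start; "wrist_torque": the same for the moment, N m; "finger_gap": finger opening in m.
Only numpy, scipy, OpenCV 4.12 (cv2) and the standard library are available. Lean on these libraries where they do the work, as an engineer would, in place of code of your own. Each camera call takes 0.05 s, during which the arm holds its last target. There are 200 camera calls.

## Working session

There is one attempt and no reset: what is moved stays moved. The work goes in short steps, Python scripts to look and compute and a tool call to move; the robot and the scene stay as the last step left them, time stands still between calls to the robot, and variables do not carry over. Pictures are saved under pics/ and viewed, on a budget of 10 in all, crops included, one or two more only if the job needs it, and the job is handed in when it is done.

Besides the shell and the picture viewer there is one more tool, called after "Call:" as name(argument=value, ...), one argument or row to a line, values as JSON. step_arm: Moves the arm, as the interface text tells. Its arguments: {"type":"object","properties":{"steps":{"type":"array","items":{"type":"object","properties":{"hand":{"type":"number"},"slide":{"type":"array","items":{"type":"number"}},"delta_rot":{"type":"array","items":{"type":"number"}}}}}},"required":["steps"]}

```bash
mkdir -p pics; cat > h.py <<'E'
import numpy as np, cv2
from cell import robot
from scipy.spatial.transform import Rotation as Ro
def rot(q): return Ro.from_quat([q[1],q[2],q[3],q[0]]).as_matrix()
def cam(name,save=None):
    s=robot.read_state(); c=robot.capture(name)
    if save: cv2.imwrite('pics/'+save,c['img'])
    if 'R' in c: C=-c['R'].T@c['t']; Rw=c['R'].T
    else:
        T=np.eye(4);T[:3,:3]=rot(s['ee_rot']);T[:3,3]=s['position']
        W=T@np.array(c['tool_from_camera']);C=W[:3,3];Rw=W[:3,:3]
    return c['img'],np.array(c['K']),Rw,C
def ray(K,Rw,uv):
    d=Rw@np.linalg.inv(K)@np.array([uv[0],uv[1],1.]);return d/np.linalg.norm(d)
def onz(K,Rw,C,uv,z):
    d=ray(K,Rw,uv);return C+d*(z-C[2])/d[2]
def proj(K,Rw,C,X):
    p=K@(Rw.T@(np.asarray(X)-C));return p[:2]/p[2]
E
python3 - <<'E'
from h import *
s=robot.read_state();print(s)
a=cam('side','s0.png');b=cam('top','t0.png');
for c in(a,b):print(c[1].round(1).tolist(),c[3].round(3),c[2].round(3).tolist())
E
```

```text
{'t': 0.0, 'joint_pos': array([ 1.18802395e+00,  2.87197128e-01,  1.57818810e+00, -4.71369198e-06,
        1.27857281e+00, -1.49995945e-01]), 'qvel': array([-9.13703862e-04,  9.16617946e-05,  1.44168326e-03,  1.21646860e-03,
        7.55501062e-05, -5.95422613e-05]), 'joint_torque': array([-9.03390064e-04, -4.05996072e+01, -2.92615646e+01, -1.91630170e-04,
        6.11283205e-03,  8.82675522e-06]), 'position': array([0.15558349, 0.65656804, 0.40331969]), 'ee_rot': array([ 5.88603747e-04,  7.84435119e-01,  6.20209760e-01, -1.02582412e-03]), 'contact_force': array([ 0.65442154,  0.20200402, -0.28976996]), 'wrist_torque': array([ 0.0100923 , -0.04224194,  0.00120751]), 'finger_gap': 0.08569733774744444}
[[517.2, 0.0, 324.9], [0.0, 517.2, 250.1], [0.0, 0.0, 1.0]] [ 0.231 -0.67   0.999] [[0.866, -0.382, 0.322], [-0.5, -0.671, 0.548], [0.007, -0.635, -0.772]]
[[583.0, 0.0, 324.7], [0.0, 583.0, 239.5], [0.0, 0.0, 1.0]] [ 0.329 -0.051  1.603] [[-0.007, -0.987, 0.16], [-1.0, 0.006, -0.007], [0.006, -0.16, -0.987]]
```

View pics/t0.png

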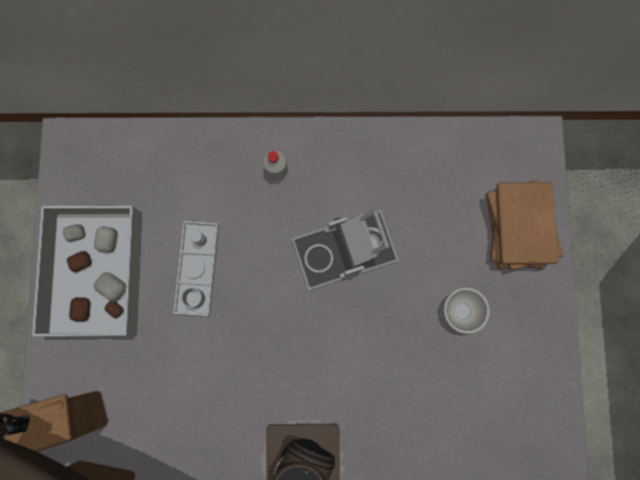

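View pics/s0.png

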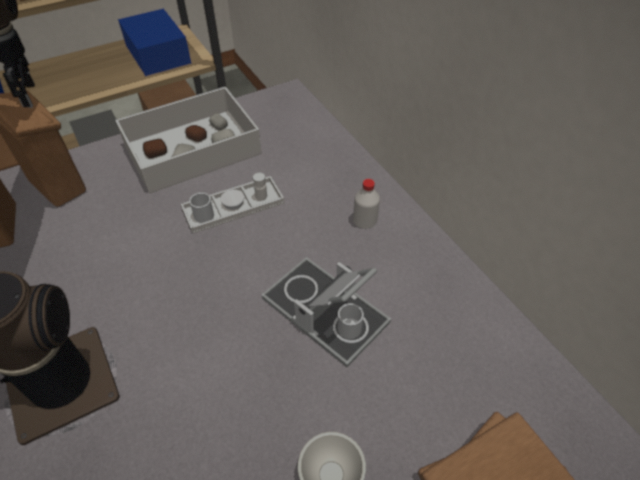

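The top view shows the tin in the near compartment at (193,298), the dish at (194,268), the vial at (200,239), the tray spanning (173–217, 222–316), the empty ring at (319,258), the bar near (375,235) and the bowl at (466,310). In the side view the tin is at (202,207) and the empty ring at (301,290).

```bash
python3 - <<'E'
from h import *
img,K,Rw,C=cam('top')
f=lambda u,v,z:onz(K,Rw,C,(u,v),z).round(3)
print('tin rim',f(193,297.5,.065),'ring',f(319,258,.014),'tray mid',f(195,269,.022),'bottle',f(274,157,.135),'bowl',f(466,310,.06))
g=cv2.cvtColor(img,cv2.COLOR_BGR2GRAY)
# tray
def big(m,x0,x1,y0,y1):
    mm=np.zeros_like(m);mm[y0:y1,x0:x1]=m[y0:y1,x0:x1]
    cs,_=cv2.findContours(mm,cv2.RETR_EXTERNAL,cv2.CHAIN_APPROX_NONE)
    return max(cs,key=cv2.contourArea)
c=big((g>140).astype(np.uint8),160,230,205,330);print('tray',cv2.minAreaRect(c))
for p in cv2.boxPoints(cv2.minAreaRect(c)):print(p,f(*p,.022))
c=big((g<90).astype(np.uint8),285,405,200,295);r=cv2.minAreaRect(c);print('dark',r)
print('corners',[f(*p,.016) for p in [(293,241),(380,211),(397,259),(310,288)]])
side,K2,R2,C2=cam('side')
g2=lambda u,v,z:onz(K2,R2,C2,(u,v),z).round(3)
print('side tin rim',g2(202,199,.065),'ring',g2(301,290,.014))
crop=np.hstack([cv2.resize(img[200:300,280:410],None,fx=3,fy=3,interpolation=3),cv2.resize(side[250:350,255:395],None,fx=3,fy=3,interpolation=3)[:300,:390]])
cv2.imwrite('pics/crop.png',crop)
s=robot.read_state();print(rot(s['ee_rot']).round(3))
E
```

```text
tin rim [0.426 0.285 0.065] ring [ 0.535 -0.046  0.014] tray mid [0.506 0.292 0.022] bottle [0.786 0.07  0.135] bowl [ 0.389 -0.432  0.06 ]
tray ((193.7122802734375, 284.41961669921875), (33.621334075927734, 60.258522033691406), 5.8263421058654785)
[173.92992 312.68674] [0.388 0.345 0.022]
[180.04698 252.73949] [0.551 0.334 0.022]
[213.49464 256.1525 ] [0.541 0.242 0.022]
[207.37758 316.09973] [0.378 0.255 0.022]
dark ((344.20001220703125, 248.10003662109375), (51.545127868652344, 89.49246978759766), 71.56504821777344)
corners [array([0.582, 0.025, 0.016]), array([ 0.665, -0.216,  0.016]), array([ 0.531, -0.26 ,  0.016]), array([ 0.453, -0.021,  0.016])]
side tin rim [0.434 0.292 0.065] ring [ 0.534 -0.048  0.014]
[[ 0.231  0.973 -0.001]
 [ 0.973 -0.231 -0.001]
 [-0.001 -0.    -1.   ]]
```

View pics/crop.png

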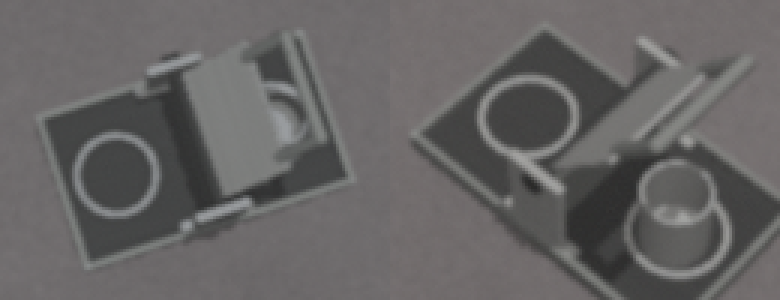

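The enlarged view confirms the flap leans over the twin, the handle bar is parallel to the hinge, and the ring is clear. The splitter corners give a centre of (0.558,-0.118) with the y axis at (-0.318,0.948), which predicts the seat at (0.534,-0.046). Both cameras' ring fixes agree. Now I move over the tin.

Call:
step_arm(
  steps=[
    {"hand": 8.5, "slide": [-29.6, 35.2, 8], "delta_rot": [0, 0, -9.5]},
    {"hand": 8.5, "slide": [-29.6, 35.2, 8], "delta_rot": [0, 0, -9.5]},
    {"hand": 8.5, "slide": [-29.6, 35.2, 8], "delta_rot": [0, 0, -9.5]},
    {"hand": 8.5, "slide": [-29.6, 35.2, 8], "delta_rot": [0, 0, -9.5]},
    {"hand": 8.5, "slide": [-29.6, 35.2, 8], "delta_rot": [0, 0, -9.5]},
    {"hand": 8.5, "slide": [-29.6, 35.2, 8], "delta_rot": [0, 0, -9.5]},
    {"hand": 8.5, "slide": [-29.6, 35.2, 8], "delta_rot": [0, 0, -9.5]},
    {"hand": 8.5, "slide": [-29.6, 35.2, 8], "delta_rot": [0, 0, -9.5]},
  ],
)

```text
t: 0.87
position: [0.3521, 0.3914, 0.3473]
ee_rot: [0.0, 0.73, 0.683, 0.0]
contact_force: [-0.3, 0.1, 0.5]
finger_gap: 0.0851
```

```bash
python3 - <<'E'
from h import *
s=robot.read_state();R=rot(s['ee_rot']);print(s['t'],s['position'],R.round(3).tolist())
print('to go tool cm', R.T@(np.array([.43,.288,.323])-s['position'])*100, Ro.from_matrix(R).as_euler('zyx',degrees=True))
E
```

```text
0.8667 [0.35209552 0.39136917 0.34729857] [[0.067, 0.998, 0.0], [0.998, -0.067, 0.0], [0.0, 0.0, -1.0]]
to go tool cm [-9.79548669  8.46102563  2.43035513] [-8.61813838e+01  1.33780410e-02 -1.79992680e+02]
```

Call:
step_arm(
  steps=[
    {"hand": 8.5, "slide": [-9.8, 8.5, 2.4], "delta_rot": [0, 0, 0]},
    {"hand": 8.5, "slide": [-9.8, 8.5, 2.4], "delta_rot": [0, 0, 0]},
    {"hand": 8.5, "slide": [-9.8, 8.5, 2.4], "delta_rot": [0, 0, 0]},
    {"hand": 8.5, "slide": [-9.8, 8.5, 2.4], "delta_rot": [0, 0, 0]},
    {"hand": 8.5, "slide": [-9.8, 8.5, 2.4], "delta_rot": [0, 0, 0]},
    {"hand": 8.5, "slide": [-9.8, 8.5, 2.4], "delta_rot": [0, 0, 0]},
  ],
)

```text
t: 1.37
position: [0.4298, 0.2896, 0.3235]
ee_rot: [-0.0, 0.731, 0.683, -0.0]
contact_force: [-0.3, -0.1, -0.5]
finger_gap: 0.085
```

```bash
python3 - <<'E'
from h import *
s=robot.read_state();print(s['t'],s['position'])
img,K,Rw,C=cam('wrist','w1.png');print(K.round(1).tolist(),C,Rw.round(3).tolist())
print(proj(K,Rw,C,[.43,.288,.065]))
E
```

```text
1.3667 [0.42976512 0.28959059 0.3235089 ]
[[386.8, 0.0, 316.2], [0.0, 386.8, 244.1], [0.0, 0.0, 1.0]] [0.34489451 0.29424655 0.29316284] [[0.067, 0.943, 0.326], [0.998, -0.064, -0.022], [0.0, 0.327, -0.945]]
[315.26716621 253.75344921]
```

View pics/w1.png

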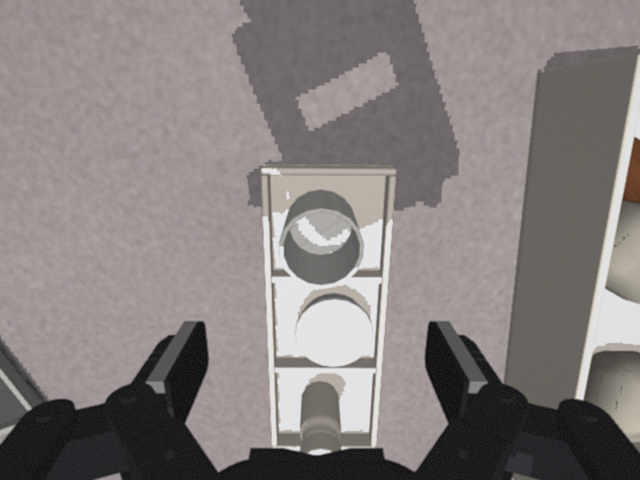

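The tin's rim ellipse spans u 281–363 and v 207–284, centred near (321.5,245). The tray is aligned with the jaws.

```bash
python3 - <<'E'
from h import *
s=robot.read_state();img,K,Rw,C=cam('wrist')
for uv in [(322,245.5),(281,245),(363,245),(321,207),(321,284)]:print(uv,onz(K,Rw,C,uv,.065).round(4))
P=[onz(K,Rw,C,uv,.022)for uv in [(264,170),(395,170)]];m=(P[0]+P[1])/2;print('tray end',P,m)
R=rot(s['ee_rot']);X=onz(K,Rw,C,(322,245.5),.065);X[2]=.2;print('go',R.T@(X-s['position'])*100)
E
```

```text
(322, 245.5) [0.4246 0.2933 0.065 ]
(281, 245) [0.4226 0.2677 0.065 ]
(363, 245) [0.4259 0.3189 0.065 ]
(321, 207) [0.3999 0.2942 0.065 ]
(321, 284) [0.4509 0.2911 0.065 ]
tray end [array([0.3814018 , 0.25612227, 0.022     ]), array([0.38740451, 0.34715111, 0.022     ])] [0.38440316 0.30163669 0.022     ]
go [ 0.26369691 -0.49200221 12.37694049]
```

Call:
step_arm(
  steps=[
    {"hand": 8.5, "slide": [0.3, -0.4, 4], "delta_rot": [0, 0, 0]},
    {"hand": 8.5, "slide": [0.3, -0.4, 7.5], "delta_rot": [0, 0, 0]},
    {"hand": 8.5, "slide": [0.3, -0.4, 10.5], "delta_rot": [0, 0, 0]},
    {"hand": 8.5, "slide": [0.3, -0.4, 12.2], "delta_rot": [0, 0, 0]},
    {"hand": 8.5, "slide": [0.3, -0.4, 12.2], "delta_rot": [0, 0, 0]},
    {"hand": 5, "slide": [0.3, -0.4, 12.2], "delta_rot": [0, 0, 0]},
    {"hand": 4, "slide": [0.3, -0.4, 12.2], "delta_rot": [0, 0, 0]},
    {"hand": 4, "slide": [0.3, -0.4, 12.2], "delta_rot": [0, 0, 0]},
  ],
)

```text
t: 2.13
position: [0.4269, 0.294, 0.2044]
ee_rot: [0.001, 0.73, 0.683, 0.002]
contact_force: [-1.0, 0.3, 1.2]
finger_gap: 0.0534
```

Call:
step_arm(
  steps=[
    {"hand": 4, "slide": [0, 0, 0], "delta_rot": [0, 0, 0]},
    {"hand": 4, "slide": [0, 0, 0], "delta_rot": [0, 0, 0]},
    {"hand": 4, "slide": [0, 0, 0], "delta_rot": [0, 0, 0]},
    {"hand": 4, "slide": [0, 0, 0], "delta_rot": [0, 0, 0]},
    {"hand": 4, "slide": [0, 0, 0], "delta_rot": [0, 0, 0]},
    {"hand": 4, "slide": [0, 0, 0], "delta_rot": [0, 0, 0]},
  ],
)

```text
t: 2.63
position: [0.4271, 0.2937, 0.2042]
ee_rot: [0.001, 0.73, 0.683, 0.003]
contact_force: [-0.8, 2.0, 6.2]
finger_gap: 0.0531
```

Call:
step_arm(
  steps=[
    {"hand": 4, "slide": [0, 0, -1.5], "delta_rot": [0, 0, 0]},
    {"hand": 4, "slide": [0, 0, -4.5], "delta_rot": [0, 0, 0]},
    {"hand": 4, "slide": [0, 0, -8], "delta_rot": [0, 0, 0]},
    {"hand": 4, "slide": [0, 0, -11], "delta_rot": [0, 0, 0]},
    {"hand": 4, "slide": [0, 0, -12], "delta_rot": [0, 0, 0]},
    {"hand": 4, "slide": [0, 0, -12], "delta_rot": [0, 0, 0]},
  ],
)

```text
t: 3.13
position: [0.4268, 0.2933, 0.3256]
ee_rot: [0.001, 0.73, 0.683, 0.004]
contact_force: [0.0, -0.1, -0.6]
finger_gap: 0.0532
```

```bash
python3 - <<'E'
from h import *
s=robot.read_state();R=rot(s['ee_rot']);print(s['t'],s['position'],s['contact_force'],s['finger_gap'])
cam('wrist','w2.png')
d=np.array([-.318,.948,0]);d/=np.linalg.norm(d)
print('go',R.T@(np.array([.534,-.046,.32])-s['position'])*100, 'angle',np.degrees(np.arctan2(d[1],d[0])-np.arctan2(R[1,0],R[0,0])))
E
```

```text
3.1333 [0.42682974 0.29331315 0.32563913] [ 0.03048792 -0.10362487 -0.58548471] 0.053179363578497306
go [-33.13978862  12.96046571   0.53622321] angle 22.381408524433787
```

View pics/w2.png

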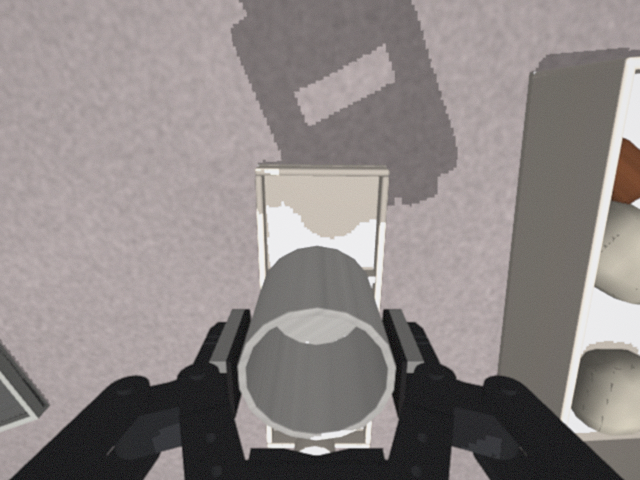

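The tin is held upright between the pads, with its rim centred near (318,373), and the compartment is empty. Next I carry it over to the seat.

Call:
step_arm(
  steps=[
    {"hand": 4, "slide": [-2, 0.8, 0], "delta_rot": [0, 0, -3]},
    {"hand": 4, "slide": [-6, 2.4, 0], "delta_rot": [0, 0, -6]},
    {"hand": 4, "slide": [-10, 3.9, 0], "delta_rot": [0, 0, -9]},
    {"hand": 4, "slide": [-13.5, 5.3, 0], "delta_rot": [0, 0, -12]},
    {"hand": 4, "slide": [-17, 6.7, 0], "delta_rot": [0, 0, -15]},
    {"hand": 4, "slide": [-20.5, 8, 0], "delta_rot": [0, 0, -18]},
    {"hand": 4, "slide": [-24, 9.4, 0], "delta_rot": [0, 0, -21]},
    {"hand": 4, "slide": [-27, 10.6, 0], "delta_rot": [0, 0, -22.4]},
  ],
)

```text
t: 3.85
position: [0.513, 0.0142, 0.3185]
ee_rot: [-0.002, 0.583, 0.812, -0.001]
contact_force: [0.7, 0.7, -1.1]
finger_gap: 0.053
```

```bash
python3 - <<'E'
from h import *
s=robot.read_state();R=rot(s['ee_rot']);print(s['t'],s['position'],R.round(3).tolist())
d=np.array([-.318,.948,0]);d/=np.linalg.norm(d)
print('go',R.T@(np.array([.534,-.046,.30])-s['position'])*100, 'angle',np.degrees(np.arctan2(d[1],d[0])-np.arctan2(R[1,0],R[0,0])))
E
```

```text
3.85 [0.51301712 0.01421343 0.3184959 ] [[-0.319, 0.948, -0.005], [0.948, 0.319, 0.001], [0.002, -0.005, -1.0]]
go [-6.38000979  0.07348148  1.83587794] angle -0.08324799538958334
```

Call:
step_arm(
  steps=[
    {"hand": 4, "slide": [-3, 0, 0.5], "delta_rot": [0, 0, 0]},
    {"hand": 4, "slide": [-5.2, 0, 1], "delta_rot": [0, 0, 0]},
    {"hand": 4, "slide": [-6.4, 0, 1.8], "delta_rot": [0, 0, 0]},
    {"hand": 4, "slide": [-6.4, 0, 1.8], "delta_rot": [0, 0, 0]},
    {"hand": 4, "slide": [-6.4, 0, 1.8], "delta_rot": [0, 0, 0]},
    {"hand": 4, "slide": [-6.4, 0, 1.8], "delta_rot": [0, 0, 0]},
  ],
)

```text
t: 4.35
position: [0.5334, -0.0432, 0.3023]
ee_rot: [-0.001, 0.584, 0.812, -0.0]
contact_force: [0.8, 1.3, -0.9]
finger_gap: 0.0534
```

```bash
python3 - <<'E'
from h import *
s=robot.read_state();R=rot(s['ee_rot']);print(s['t'],s['position'],R.round(4).tolist(),s['contact_force'])
img,K,Rw,C=cam('wrist','w3.png')
z=s['position'][2]-.2042+.065
X=onz(K,Rw,C,(318,373),z);print('tin',X,'foot z',z-.06)
print('go',R.T@(np.array([.534,-.046,z])-X)*100)
t,K2,R2,C2=cam('top');t3,K3,R3,C3=cam('side')
cv2.imwrite('pics/ts.png',np.hstack([cv2.resize(t[200:300,280:410],None,fx=3,fy=3,interpolation=3),cv2.resize(t3[200:340,255:385],None,fx=3,fy=3,interpolation=3)[:300]]))
for c in((K2,R2,C2),(K3,R3,C3)):print([proj(*c,q).round(1) for q in(X,[.534,-.046,.014])])
print([proj(K,Rw,C,q).round() for q in([.534,-.046,.014],[.558,-.118,.08],[.558+.948*.07,-.118+.318*.07,.092],[.558-.948*.068,-.118-.318*.068,.092])])
E
```

```text
4.35 [ 0.53339183 -0.04319248  0.30226266] [[-0.319, 0.9477, -0.0027], [0.9477, 0.319, 0.0012], [0.002, -0.0022, -1.0]] [ 0.80056169  1.27750883 -0.92877892]
tin [ 0.53144442 -0.04382166  0.16306266] foot z 0.10306265945944987
go [-0.28798073  0.17270785 -0.00095444]
[array([317.9, 251.7]), array([319. , 258.3])]
[array([296.9, 248.1]), array([300.6, 289.3])]
[array([312., 239.]), array([171., 277.]), array([179., 398.]), array([144., 150.])]
```

View pics/w3.png

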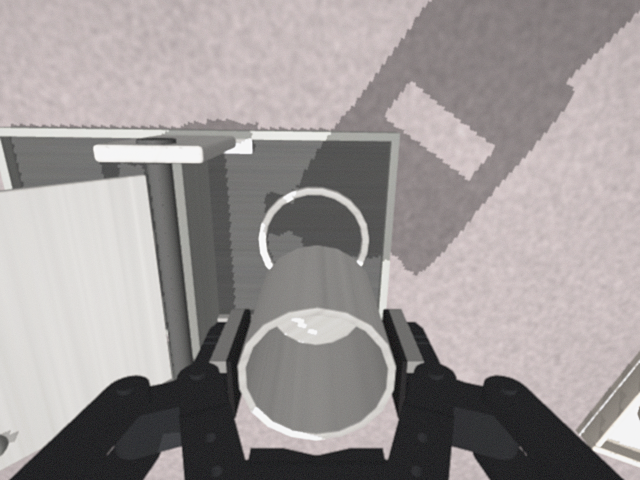

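The ring is visible with its outer edge spanning u 259–369 and its top at v≈187, so its centre is about u=314 against 312 predicted. The hinge rod is at u≈165, and the tin is held upright.

```bash
python3 - <<'E'
from h import *
s=robot.read_state();R=rot(s['ee_rot'])
img,K,Rw,C=cam('wrist')
z=s['position'][2]-.2042+.065
X=onz(K,Rw,C,(318,373),z)
P=onz(K,Rw,C,(314,187),.014); a=onz(K,Rw,C,(259,240),.014);b=onz(K,Rw,C,(369,240),.014)
S=P-R[:,1]*-.039*-1 if 0 else P
# ring top in image is at -tool y or +tool y ?
up=onz(K,Rw,C,(314,180),.014)-P;up/=np.linalg.norm(up)
S=P-.039*up
print(up,R[:,1],'seat',S,np.linalg.norm(a-b),(a+b)/2)
print('go',R.T@(np.array([S[0],S[1],z])-X)*100)
E
```

```text
[-0.94772288 -0.31909457  0.        ] [9.47436964e-01 3.19942480e-01 9.56480832e-05] seat [ 0.53712744 -0.04433667  0.014     ] 0.0777625156948356 [ 0.53591824 -0.04474123  0.014     ]
go [-2.09258764e-01  4.47488105e-01  1.15993037e-05]
```

Call:
step_arm(
  steps=[
    {"hand": 4, "slide": [-0.2, 0.35, 2], "delta_rot": [0, 0, 0]},
    {"hand": 4, "slide": [-0.2, 0.35, 4.5], "delta_rot": [0, 0, 0]},
    {"hand": 4, "slide": [-0.2, 0.35, 6.5], "delta_rot": [0, 0, 0]},
    {"hand": 4, "slide": [-0.2, 0.35, 8], "delta_rot": [0, 0, 0]},
    {"hand": 4, "slide": [-0.2, 0.35, 8.6], "delta_rot": [0, 0, 0]},
    {"hand": 4, "slide": [-0.2, 0.35, 9], "delta_rot": [0, 0, 0]},
    {"hand": 4, "slide": [-0.2, 0.35, 9], "delta_rot": [0, 0, 0]},
    {"hand": 4, "slide": [-0.2, 0.35, 9], "delta_rot": [0, 0, 0]},
  ],
)

```text
t: 5.22
position: [0.5385, -0.0449, 0.2146]
ee_rot: [0.001, 0.584, 0.812, 0.0]
contact_force: [0.2, -0.3, -0.3]
finger_gap: 0.0535
```

Call:
step_arm(
  steps=[
    {"hand": 4, "slide": [0, 0, 0.2], "delta_rot": [0, 0, 0]},
    {"hand": 4, "slide": [0, 0, 0.2], "delta_rot": [0, 0, 0]},
    {"hand": 4, "slide": [0, 0, 0.3], "delta_rot": [0, 0, 0]},
    {"hand": 4, "slide": [0, 0, 0.4], "delta_rot": [0, 0, 0]},
    {"hand": 4, "slide": [0, 0, 0.4], "delta_rot": [0, 0, 0]},
  ],
)

```text
t: 5.63
position: [0.5379, -0.045, 0.2096]
ee_rot: [0.0, 0.584, 0.812, -0.0]
contact_force: [-0.6, 0.1, -0.2]
finger_gap: 0.053
```

```bash
python3 - <<'E'
from h import *
s=robot.read_state();print(s['t'],s['position'],s['contact_force'],'foot',s['position'][2]-.2042+.005,Ro.from_matrix(rot(s['ee_rot'])).as_euler('zyx',degrees=True))
E
```

```text
5.6333 [ 0.53793043 -0.04502445  0.20963622] [-0.58964508  0.11687654 -0.15741272] foot 0.010436215328332662 [-1.08558780e+02  2.56084381e-03  1.79998133e+02]
```

Call:
step_arm(
  steps=[
    {"hand": 4, "slide": [0, 0, 0.1], "delta_rot": [0, 0, 0]},
    {"hand": 4, "slide": [0, 0, 0.2], "delta_rot": [0, 0, 0]},
    {"hand": 4, "slide": [0, 0, 0.25], "delta_rot": [0, 0, 0]},
    {"hand": 4, "slide": [0, 0, 0.3], "delta_rot": [0, 0, 0]},
    {"hand": 4, "slide": [0, 0, 0.3], "delta_rot": [0, 0, 0]},
    {"hand": 4, "slide": [0, 0, 0.3], "delta_rot": [0, 0, 0]},
  ],
)

```text
t: 6.13
position: [0.5381, -0.0451, 0.2073]
ee_rot: [-0.0, 0.584, 0.812, -0.0]
contact_force: [-2.6, -0.4, 4.7]
finger_gap: 0.0534
```

Call:
step_arm(
  steps=[
    {"hand": 5.5, "slide": [0, 0, 0], "delta_rot": [0, 0, 0]},
    {"hand": 6, "slide": [0, 0, 0], "delta_rot": [0, 0, 0]},
    {"hand": 6.8, "slide": [0, 0, 0], "delta_rot": [0, 0, 0]},
    {"hand": 6.8, "slide": [0, 0, 0], "delta_rot": [0, 0, 0]},
    {"hand": 6.8, "slide": [0, 0, -1], "delta_rot": [0, 0, 0]},
    {"hand": 6.8, "slide": [0, 0, -4], "delta_rot": [0, 0, 0]},
    {"hand": 6.8, "slide": [0, 0, -8], "delta_rot": [0, 0, 0]},
    {"hand": 6.8, "slide": [0, 0, -12], "delta_rot": [0, 0, 0]},
  ],
)

```text
t: 6.8
position: [0.5374, -0.0449, 0.3274]
ee_rot: [-0.001, 0.584, 0.812, -0.0]
contact_force: [1.5, -0.1, -0.6]
finger_gap: 0.0681
```

Call:
step_arm(
  steps=[
    {"hand": 6, "slide": [0, 0, -4], "delta_rot": [0, 0, 0]},
    {"hand": 6, "slide": [0, 0, -6], "delta_rot": [0, 0, 0]},
    {"hand": 6, "slide": [0, 0, -6], "delta_rot": [0, 0, 0]},
    {"hand": 6, "slide": [0, 0, -6], "delta_rot": [0, 0, 0]},
  ],
)

```text
t: 7.13
position: [0.5381, -0.045, 0.3892]
ee_rot: [0.002, 0.584, 0.812, 0.001]
contact_force: [0.3, -0.4, -0.2]
finger_gap: 0.0601
```

```bash
python3 - <<'E'
from h import *
s=robot.read_state();R=rot(s['ee_rot']);print(s['t'],s['position'],s['contact_force'])
cam('wrist','w4.png')
print('go',R.T@(np.array([.587,-.199,.39])-s['position'])*100)
E
```

```text
7.1333 [ 0.53811684 -0.04499144  0.38917297] [ 0.33847572 -0.38437557 -0.18512454]
go [-16.15593385  -0.27011311  -0.04097727]
```

View pics/w4.png

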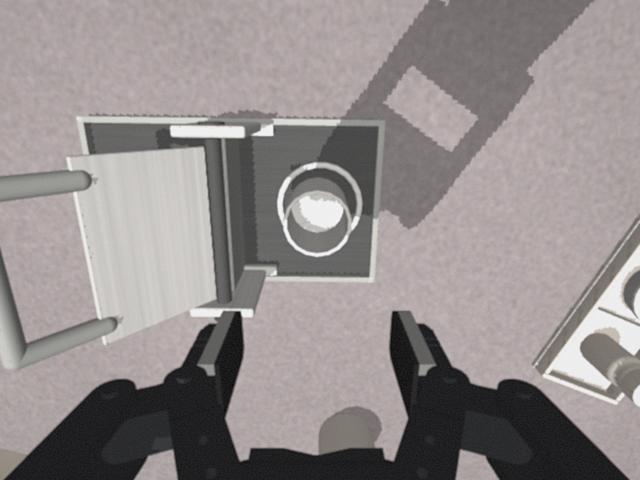

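The tin stands upright inside the ring (rim centre about (318,223), ring centre about (320,205)). The flap still leans the other way, with the bar at the left, u≈5. I move above the bar.

Call:
step_arm(
  steps=[
    {"hand": 6, "slide": [-4, 0, 0], "delta_rot": [0, 0, 0]},
    {"hand": 6, "slide": [-8, -0.1, 0], "delta_rot": [0, 0, 0]},
    {"hand": 6, "slide": [-12, -0.2, 0], "delta_rot": [0, 0, 0]},
    {"hand": 6, "slide": [-15, -0.3, 0], "delta_rot": [0, 0, 0]},
    {"hand": 6, "slide": [-16.2, -0.3, 0], "delta_rot": [0, 0, 0]},
    {"hand": 6, "slide": [-16.2, -0.3, 0], "delta_rot": [0, 0, 0]},
    {"hand": 6, "slide": [-16.2, -0.3, 0], "delta_rot": [0, 0, 0]},
  ],
)

```text
t: 7.77
position: [0.5863, -0.1993, 0.3844]
ee_rot: [-0.002, 0.584, 0.812, 0.0]
contact_force: [-0.1, -0.2, -0.2]
finger_gap: 0.0602
```

```bash
python3 - <<'E'
from h import *
s=robot.read_state();R=rot(s['ee_rot']);print(s['t'],s['position'],R.round(4).tolist())
img,K,Rw,C=cam('wrist','w5.png')
h=np.array([.948,.318,0]);B=np.array([.586,-.2,.183]);H=np.array([.559,-.117,.08])
print([proj(K,Rw,C,q).round() for q in(B,B+.039*h,B-.039*h,H,H+.05*h,H-.05*h)])
E
```

```text
7.7667 [ 0.5863091  -0.19932658  0.38442902] [[-0.3175, 0.9483, -0.0036], [0.9483, 0.3175, 0.0027], [0.0037, -0.0026, -1.0]]
[array([315., 294.]), array([315., 362.]), array([315., 217.]), array([432., 233.]), array([426., 294.]), array([439., 165.])]
```

View pics/w5.png

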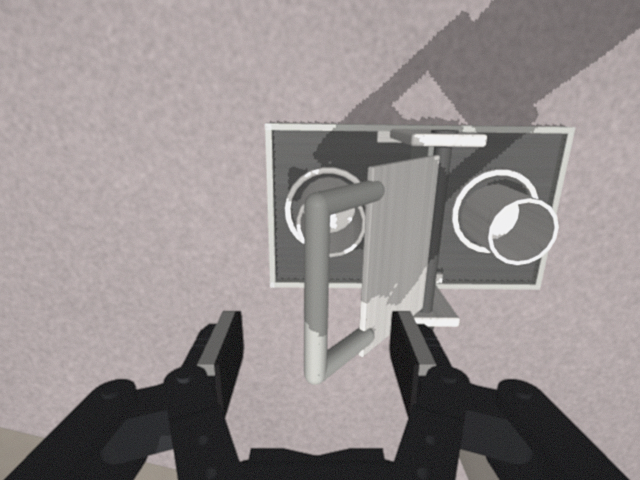

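The bar is centred between the fingers at u≈316, spanning v≈200–370, and matches the prediction (315, 217–362). The twin tin and the placed tin are both standing in their rings. I refine the hinge from the base corners and rings in this view.

```bash
python3 - <<'E'
from h import *
s=robot.read_state();R=rot(s['ee_rot'])
img,K,Rw,C=cam('wrist');print(s['position'])
f=lambda u,v,z:onz(K,Rw,C,(u,v),z)
P=[f(u,v,.016) for u,v in[(265,124),(575,128),(541,290),(271,288)]];print(np.round(P,4).tolist(),np.mean(P,0),[np.linalg.norm(P[i]-P[i-1]).round(4) for i in range(4)])
d=(P[1]-P[0]+P[2]-P[3]);d/=np.linalg.norm(d);print('ydir',d,'ang',np.degrees(np.arctan2(d[1],d[0])), 'tool', np.degrees(np.arctan2(R[1,0],R[0,0])))
a=f(285,210,.014)+.039*d;b=f(452,212,.014)+.039*d;print('rings',a,b,(a+b)/2,np.linalg.norm(a-b))
for z in(.175,.183,.19):print(z,f(316.5,292,z),f(328,292,z)-f(305,292,z))
E
```

```text
[ 0.58629685 -0.1984908   0.38492576]
[[0.5287, -0.2628, 0.016], [0.4485, -0.0149, 0.016], [0.591, 0.033, 0.016], [0.672, -0.2152, 0.016]] [ 0.56006658 -0.11495213  0.016     ] [np.float64(0.151), np.float64(0.2605), np.float64(0.1503), np.float64(0.2611)]
ydir [-3.09072620e-01  9.51038441e-01  1.06414169e-16] ang 108.00335117899277 tool 108.58325964825191
rings [ 0.5824433  -0.18805323  0.014     ] [ 0.53595223 -0.0439998   0.014     ] [ 0.55919777 -0.11602652  0.014     ] 0.151369772873748
0.175 [ 0.58862376 -0.19775971  0.175     ] [-0.00375515  0.01119298  0.        ]
0.183 [ 0.58492645 -0.19904197  0.183     ] [-0.00358796  0.01069466  0.        ]
0.19 [ 0.5816913  -0.20016395  0.19      ] [-0.00344168  0.01025863  0.        ]
```

Call:
step_arm(
  steps=[
    {"hand": 6, "slide": [0, 0, 2], "delta_rot": [0, 0, 0.3]},
    {"hand": 6, "slide": [0, 0, 4], "delta_rot": [0, 0, 0.3]},
    {"hand": 6, "slide": [0, 0, 4.6], "delta_rot": [0, 0, 0.3]},
    {"hand": 6, "slide": [0, 0, 4.6], "delta_rot": [0, 0, 0.3]},
    {"hand": 3, "slide": [0, 0, 4.6], "delta_rot": [0, 0, 0.3]},
    {"hand": 2, "slide": [0, 0, 4.6], "delta_rot": [0, 0, 0.3]},
    {"hand": 0.5, "slide": [0, 0, 4.6], "delta_rot": [0, 0, 0.3]},
    {"hand": 0.5, "slide": [0, 0, 4.6], "delta_rot": [0, 0, 0.3]},
  ],
)

```text
t: 8.53
position: [0.5869, -0.1992, 0.342]
ee_rot: [0.0, 0.586, 0.81, 0.001]
contact_force: [-5.2, 18.0, 6.8]
finger_gap: 0.0116
```

Call:
step_arm(
  steps=[
    {"hand": 0.5, "slide": [0, 0, 0], "delta_rot": [0, 0, 0]},
    {"hand": 0.5, "slide": [0, 0, 0], "delta_rot": [0, 0, 0]},
    {"hand": 0.5, "slide": [0, 0, 0], "delta_rot": [0, 0, 0]},
    {"hand": 0.5, "slide": [0, 0, 0], "delta_rot": [0, 0, 0]},
    {"hand": 0.5, "slide": [0, 0, 0], "delta_rot": [0, 0, 0]},
    {"hand": 0.5, "slide": [0, 0, 0], "delta_rot": [0, 0, 0]},
  ],
)

```text
t: 9.03
position: [0.5869, -0.1989, 0.3422]
ee_rot: [-0.0, 0.586, 0.81, 0.001]
contact_force: [-2.4, 4.3, 6.1]
finger_gap: 0.0097
```

```bash
python3 - <<'E'
from h import *
s=robot.read_state();R=rot(s['ee_rot']);print(s['t'],s['position'],s['contact_force'],s['finger_gap'])
H=np.array([.5597,-.1155]);d=np.array([-.311,.950]);d/=np.linalg.norm(d);p=s['position']
y=(p[:2]-H)@d;print('y',y,'zrel',p[2]-.155-.08,'r',np.hypot(y,p[2]-.235))
# waypoints: measured-relative, radius .135
for th in np.linspace(.7,0,15):
    B=np.r_[H-d*.135*np.sin(th),.235+.135*np.cos(th)]
    print(round(th,2),(R.T@(B-p)*100).round(2))
E
```

```text
9.0333 [ 0.58688063 -0.19894362  0.34221118] [-2.44098299  4.31714132  6.05321583] 0.009710468974602105
y -0.08775880376713613 zrel 0.107211182453382 r 0.13854907174604625
0.7 [0.08 0.01 0.4 ]
0.65 [ 0.61  0.01 -0.03]
0.6 [ 1.15  0.02 -0.42]
0.55 [ 1.72  0.02 -0.79]
0.5 [ 2.31  0.02 -1.12]
0.45 [ 2.91  0.02 -1.43]
0.4 [ 3.52  0.02 -1.71]
0.35 [ 4.15  0.02 -1.95]
0.3 [ 4.79  0.02 -2.17]
0.25 [ 5.44  0.03 -2.35]
0.2 [ 6.1   0.03 -2.5 ]
0.15 [ 6.76  0.03 -2.62]
0.1 [ 7.43  0.03 -2.7 ]
0.05 [ 8.11  0.03 -2.75]
0.0 [ 8.78  0.03 -2.77]
```

```bash
python3 - <<'E'
from h import *
w=cam('wrist')[0];t=cam('side')[0]
cv2.imwrite('pics/g.png',np.hstack([w[100:,130:530],cv2.resize(t[200:340,270:370],None,fx=2.7,fy=2.7,interpolation=3)[:380]]) if 0 else np.hstack([w[100:480,130:530],cv2.resize(t[230:340,280:390],(380,380),interpolation=3)]))
s=robot.read_state();print(s['finger_gap'],s['position'],s['contact_force'])
E
```

```text
0.009804621525705224 [ 0.58690282 -0.19893446  0.34225795] [-2.90460265  3.77957899  5.3764188 ]
```

View pics/g.png

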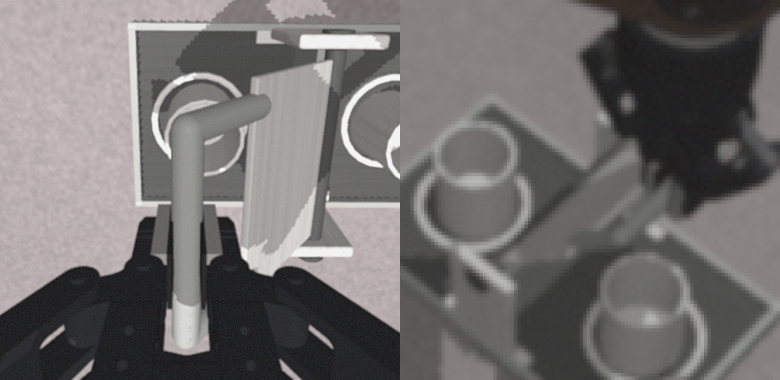

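The grip is good: the bar lies between the pads, the flap is still leaning, and both tins stand in their rings. Now I swing the flap along the arc.

Call:
step_arm(
  steps=[
    {"hand": 0.5, "slide": [0.26, 0, -0.21], "delta_rot": [0, 0, 0]},
    {"hand": 0.5, "slide": [0.53, 0, -0.42], "delta_rot": [0, 0, 0]},
    {"hand": 0.5, "slide": [1.07, 0, -0.82], "delta_rot": [0, 0, 0]},
    {"hand": 0.5, "slide": [1.64, 0, -1.19], "delta_rot": [0, 0, 0]},
    {"hand": 0.5, "slide": [2.23, 0, -1.52], "delta_rot": [0, 0, 0]},
    {"hand": 0.5, "slide": [2.83, 0, -1.83], "delta_rot": [0, 0, 0]},
    {"hand": 0.5, "slide": [3.44, 0, -2.11], "delta_rot": [0, 0, 0]},
    {"hand": 0.5, "slide": [3.44, 0, -2.11], "delta_rot": [0, 0, 0]},
  ],
)

```text
t: 9.8
position: [0.5761, -0.1664, 0.3642]
ee_rot: [0.002, 0.586, 0.811, -0.0]
contact_force: [3.2, -3.7, 3.8]
finger_gap: 0.0098
```

```bash
cat > st.py <<'E'
from h import *
s=robot.read_state();R=rot(s['ee_rot']);p=s['position'];f=s['contact_force']
H=np.array([.5597,-.1155]);d=np.array([-.311,.950]);d/=np.linalg.norm(d);y=(p[:2]-H)@d
print(s['t'],p.round(4),'y',y.round(4),'zrel',(p[2]-.235).round(4),'r',np.hypot(y,p[2]-.235).round(4),'gap',s['finger_gap'],'F',f.round(1),'Fy',(f[:2]@d).round(1),'along',((p[:2]-H)@[d[1],-d[0]]).round(4),R.round(3).tolist())
E
python3 st.py
```

```text
9.8 [ 0.5761 -0.1664  0.3642] y -0.0535 zrel 0.1292 r 0.1398 gap 0.009803327359668998 F [ 3.2 -3.7  3.8] Fy -4.5 along -0.0002 [[-0.314, 0.949, 0.004], [0.949, 0.314, -0.003], [-0.004, 0.002, -1.0]]
```

Call:
step_arm(
  steps=[
    {"hand": 0.5, "slide": [0.6, 0, -0.24], "delta_rot": [0, 0, 0]},
    {"hand": 0.5, "slide": [1.27, 0, -0.46], "delta_rot": [0, 0, 0]},
    {"hand": 0.5, "slide": [1.92, 0, -0.64], "delta_rot": [0, 0, 0]},
    {"hand": 0.5, "slide": [2.58, 0, -0.79], "delta_rot": [0, 0, 0]},
    {"hand": 0.5, "slide": [3.24, 0, -0.91], "delta_rot": [0, 0, 0]},
    {"hand": 0.5, "slide": [3.6, 0, -0.95], "delta_rot": [0, 0, 0]},
    {"hand": 0.5, "slide": [3.9, 0, -0.99], "delta_rot": [0, 0, 0]},
    {"hand": 0.5, "slide": [3.9, 0, -0.99], "delta_rot": [0, 0, 0]},
  ],
)

```text
t: 10.47
position: [0.5642, -0.1299, 0.3751]
ee_rot: [0.003, 0.586, 0.81, 0.0]
contact_force: [2.9, -1.9, 8.9]
finger_gap: 0.0093
```

```bash
python3 st.py
```

```text
10.4667 [ 0.5642 -0.1299  0.3751] y -0.0151 zrel 0.1401 r 0.141 gap 0.009256022672200376 F [ 2.9 -1.9  8.9] Fy -2.7 along -0.0002 [[-0.314, 0.95, 0.005], [0.95, 0.314, -0.003], [-0.004, 0.003, -1.0]]
```

Call:
step_arm(
  steps=[
    {"hand": 0.5, "slide": [0.4, 0, -0.03], "delta_rot": [0, 0, 0]},
    {"hand": 0.5, "slide": [0.8, 0, -0.05], "delta_rot": [0, 0, 0]},
    {"hand": 0.5, "slide": [1.15, 0, -0.05], "delta_rot": [0, 0, 0]},
    {"hand": 0.5, "slide": [1.4, 0, -0.05], "delta_rot": [0, 0, 0]},
    {"hand": 0.5, "slide": [1.4, 0, -0.05], "delta_rot": [0, 0, 0]},
    {"hand": 0.5, "slide": [1.4, 0, -0.05], "delta_rot": [0, 0, 0]},
    {"hand": 0.5, "slide": [1.4, 0, -0.05], "delta_rot": [0, 0, 0]},
    {"hand": 0.5, "slide": [1.4, 0, -0.05], "delta_rot": [0, 0, 0]},
  ],
)

```text
t: 11.13
position: [0.5599, -0.1167, 0.3755]
ee_rot: [0.002, 0.586, 0.81, 0.001]
contact_force: [1.2, -2.0, 8.5]
finger_gap: 0.0093
```

```bash
python3 st.py; python3 - <<'E'
from h import *
w,K,Rw,C=cam('wrist');t,K2,R2,C2=cam('side');T,K3,R3,C3=cam('top')
print('wrist hinge',[proj(K,Rw,C,[.5597-.951*a,-.1155-.309*a,.08]).round() for a in(.075,.05)],'plate top',[proj(K,Rw,C,[.5597-.951*.058,-.1155-.309*.058,z]).round() for z in(.09,.13,.17)])
cv2.imwrite('pics/u.png',np.hstack([w[60:460,130:530],cv2.resize(t[220:340,280:400],(400,400),interpolation=3)]))
E
```

```text
11.1333 [ 0.5599 -0.1167  0.3755] y -0.0013 zrel 0.1405 r 0.1405 gap 0.009307150193839656 F [ 1.2 -2.   8.5] Fy -2.3 along -0.0002 [[-0.313, 0.95, 0.004], [0.95, 0.313, -0.002], [-0.003, 0.004, -1.0]]
wrist hinge [array([321., 125.]), array([321., 164.])] plate top [array([321., 154.]), array([322., 162.]), array([323., 173.])]
```

View pics/u.png

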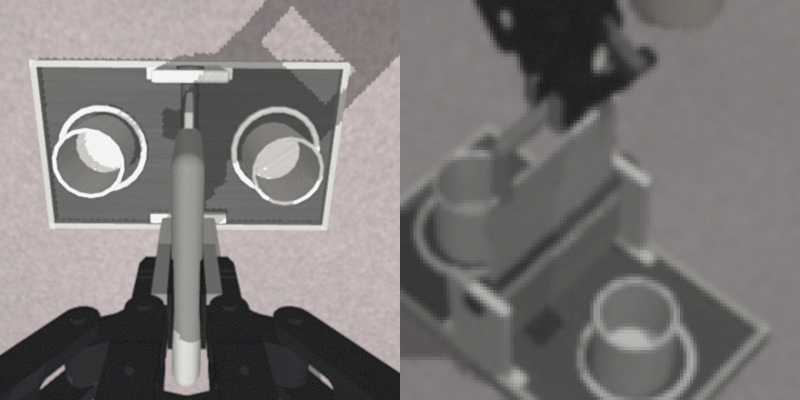

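The flap stands almost upright: the bar is at crop u≈188 and the base and rings are centred at u≈189. In the side view the flap is coplanar with the divider, and both tins stand in their rings. The pose data says it is about 1.5 mm short, so I make a final nudge and let it settle.

Call:
step_arm(
  steps=[
    {"hand": 0.5, "slide": [0.08, 0, -0.05], "delta_rot": [0, 0, 0]},
    {"hand": 0.5, "slide": [0.15, 0, -0.1], "delta_rot": [0, 0, 0]},
    {"hand": 0.5, "slide": [0.15, 0, -0.1], "delta_rot": [0, 0, 0]},
    {"hand": 0.5, "slide": [0.15, 0, -0.1], "delta_rot": [0, 0, 0]},
    {"hand": 0.5, "slide": [0.15, 0, -0.1], "delta_rot": [0, 0, 0]},
    {"hand": 0.5, "slide": [0.15, 0, -0.1], "delta_rot": [0, 0, 0]},
    {"hand": 0.5, "slide": [0.15, 0, -0.1], "delta_rot": [0, 0, 0]},
    {"hand": 0.5, "slide": [0.15, 0, -0.1], "delta_rot": [0, 0, 0]},
  ],
)

```text
t: 11.95
position: [0.5595, -0.1153, 0.3755]
ee_rot: [0.002, 0.586, 0.81, 0.001]
contact_force: [2.5, -0.7, 7.0]
finger_gap: 0.0099
```

Call:
step_arm(
  steps=[
    {"hand": 0.5, "slide": [0, 0, 0], "delta_rot": [0, 0, 0]},
    {"hand": 0.5, "slide": [0, 0, 0], "delta_rot": [0, 0, 0]},
    {"hand": 0.5, "slide": [0, 0, 0], "delta_rot": [0, 0, 0]},
    {"hand": 0.5, "slide": [0, 0, 0], "delta_rot": [0, 0, 0]},
    {"hand": 0.5, "slide": [0, 0, 0], "delta_rot": [0, 0, 0]},
    {"hand": 0.5, "slide": [0, 0, 0], "delta_rot": [0, 0, 0]},
    {"hand": 0.5, "slide": [0, 0, 0], "delta_rot": [0, 0, 0]},
    {"hand": 0.5, "slide": [0, 0, 0], "delta_rot": [0, 0, 0]},
  ],
)

```text
t: 12.62
position: [0.5595, -0.1153, 0.3755]
ee_rot: [0.002, 0.586, 0.81, 0.001]
contact_force: [3.1, -2.0, 6.8]
finger_gap: 0.0098
```

```bash
python3 st.py; python3 - <<'E'
from h import *
robot.capture('wrist')
s=robot.read_state();R=rot(s['ee_rot']);G=s['position']+.159*R[:,2]
d=np.array([-.311,.950]);d/=np.linalg.norm(d)
print('bar y',(G[:2]-[.5597,-.1155])@d,'qvel',np.abs(s['qvel']).max())
E
```

```text
12.6167 [ 0.5595 -0.1153  0.3755] y 0.0002 zrel 0.1405 r 0.1405 gap 0.009846489374172786 F [ 3.1 -2.   6.8] Fy -2.9 along -0.0002 [[-0.313, 0.95, 0.004], [0.95, 0.313, -0.002], [-0.003, 0.004, -1.0]]
bar y -0.0002796812673648541 qvel 0.0021221607469754378
```

```bash
python3 -c "
from cell import robot
print(robot.hand_in())"
```

```text
the job is handed in; nothing more can be done
None
```

I placed the soil tin upright in the splitter's empty ring. Then I took the flap's bar, swung the flap up to upright, and handed the job in still holding it there, at about 12.7 s of the 58 s allowed.

**Tin:** The pictures show it standing inside the ring. When I set it down its foot was at about 8.1 mm, against the 8 mm base plate, with only about 5 N of push. The twin tin stayed in its ring.

**Flap:** At the last reading the bar was 0.3 mm from straight above the hinge, and the arm was still. I place the hinge only to about 1–2 mm, so the flap should be within about 0.015 rad of upright. My last picture was taken before a final 1.5 mm nudge, so after that I checked only the arm's readings.

**Checks that disagreed:**
- **Bar height:** The gripper reading put the bar about 4–5 mm lower between the pads than planned.
- **Finger opening:** It read 9.8 mm on the 12 mm bar, though the picture showed it well gripped.
- **Hold force:** About 7 N was left pressing down on the bar at the end.

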